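# Hang the dip basket to drain

## Task

Get the basket of washed bolts draining: draw the stand's loose hook arm out until its hook is over the middle of the drip tray, and turn the T-knob on the stand's head clockwise until it is fully tight so that the arm is locked. Then pick up the wire basket by its handle, keep it upright, and gently hang the handle in the hook so that the basket hangs level over the tray and is let go. Leave the other things on the bench where they are.

Things in the scene. Friction and masses are not known exactly. Their poses are not given: they have to be found in the camera images.
- stand: Drain stand, fixed to the bench: grey base plate 140 x 120 x 14 mm (x, y, z), 23 mm steel post, dark square head 56 x 50 mm (x, y) with its top 252 mm above the bench. Origin on the post's axis at bench level, z up. A steel hook arm slides through the head along the stand's x; its hook end sticks out to +x over the drip tray, its tail up to 215 mm to -x.
- boom (a joint): Slide of the hook arm, m (12 mm square steel bar, centre line 223 mm above the bench, ending in a U-shaped hook of flat bar): 0 is pushed in (hook seat 120 mm from the post's axis), 0.150 drawn out to the stop, along the stand's +x. With the knob slack it slides against 3 N friction and stays where left; with the knob tight it is clamped. The hook's tip can be pinched from above.
- hook_seat (a point): Bottom of the hook's U, on top of the flat bar, 205 mm above the bench; a handle bar lying there has its axis 5 mm higher. Axes as the stand's. The U lies in the x-z plane: flat 8 mm either way, then sloping up, open at the top from x -20 to +22 mm. Its upturned tip (26 mm out) ends 35 mm above this point; the inner side rises to the bar, top 24 mm above. The hook is 18 mm wide in y.
- knob (a joint): Turn of the clamp T-knob, rad: starts slack (0 to 0.3), grows when turned clockwise seen from above; the screw meets the arm at 0.9, fully tight at its stop at 1.50 (1.3 or more holds). Takes about 0.3 N m at most; it stays where it is left.
- knob_grip (a point): Centre of the black T-knob's grip bar, on the knob's vertical axis on top of the stand's head, 280 mm above the bench. The bar is 62 mm long along this point's x, 14 mm thick along its y and 24 mm high (z from -12 to +12); there is 16 mm of free height between the bar and the head below it. This frame turns with the knob. When the joint reads 0 its x lies along the stand's +x.
- tray_mid (a point): Middle of the drip tray's floor, 4 mm above the bench. The tray is a fixed, shallow open steel tray, 170 mm (x) by 200 mm (y) and 25 mm high, in front of the stand's post, under the line of the hook arm, 180 to 240 mm from the post.
- basket: Wire dip basket full of bolts, 0.4 to 0.6 kg: an open box 100 mm (x) by 150 mm (y) by 60 mm high with a rigid bail handle. Origin at the centre of its underside, z up. It starts standing on the bench. Its centre of mass is on its middle axis, about 15 mm above its underside.
- handle (a point): Middle of the straight top bar of the basket's handle, 140 mm above its underside. The bar is 10 mm round and runs along the basket's y; straight for 60 mm either side of this point, then it bends down to the two ends of the basket. Axes as the basket's.
- bin: Bystander: yellow open-fronted parts bin, 150 x 100 x 75 mm, loose. Origin under its centre.
- can_a: Bystander: standing blue spray can, 67 mm across, 191 mm high. Origin under its centre.
- can_b: Bystander: standing grey spray can with a black cap, 67 mm across, 191 mm high. Origin under its centre.
- jar: Bystander: white screw-top jar, 70 mm across, 85 mm high. Origin under its centre.
- wrench: Bystander: steel open-ended wrench, 180 mm long along its x, lying flat. Origin under its middle.
- carton: Bystander: cardboard box, 110 x 150 x 70 mm. Origin under its centre.
There are look-alikes about, which are no part of the job. Leave any pink or purple look-alike of the basket alone.

How it is judged:
On the way, in this order (a step that is already met when the one before it is completed fails the run):
1. the hook is brought over the middle of the drip tray (within 30 mm, seen from above) (horizontal distance between hook_seat and tray_mid below 0.03 m), for 0.2 s.
2. the clamp knob is tight (joint above 1.25 rad) with the hook over the middle of the tray (value of joint knob above 1.25 rad and horizontal distance between hook_seat and tray_mid below 0.03 m), for 0.2 s.
3. with the arm locked there, the basket's handle lies in the hook (all of step 2 and x of handle in the frame of hook_seat between -0.015 and 0.015 m and y of handle in the frame of hook_seat between -0.03 and 0.03 m and z of handle in the frame of hook_seat between -0.002 and 0.013 m and angle between basket's own z axis and vertical below 0.25 rad), for 0.2 s.
At the end, for the whole second after the job is handed in: Hook seat within 30 mm (from above) of the tray's middle; knob above 1.25 rad; middle of the handle in the hook: within 15 mm of the seat along the arm, 30 mm across it, axis -2 to 13 mm above it; basket level within 0.25 rad and all but still (under 0.1 m/s, 0.8 rad/s) (all of step 3 and linear speed of basket below 0.1 m/s and angular speed of basket below 0.8 rad/s); the robot touches nothing.
It fails at once if the basket is tipped by more than 0.6 rad, which would spill the bolts (angle between basket's own z axis and vertical above 0.6 rad).
It fails at once if the basket is banged against the stand or its hook (more than 60 N) (contact force between basket and stand above 60 N).
It fails at once if a bystander is moved by more than 40 mm (distance of any of bin, can_a, can_b, jar, wrench, carton from where it was at the start of the episode above 0.04 m).
It also fails if it takes over 72 s, if anything falls off the work surface, if the arm or the gripper's body presses on something with over 40 N, if the wrist force passes 120 N, or if a joint passes its speed limit or range.

## Robot

A 6-joint arm with a two-finger parallel gripper is mounted at the origin on the work surface. World frame = base frame: x ahead of the robot, y to its left, z up, the work surface at z = 0. Lengths are in m, angles in rad, forces in N, time in s.
With the tool pointing down it reaches from about 0.275 to 0.875 m from the base axis. Payload 12.5 kg.
Tool frame: the origin (TCP) lies on the centre line of the jaws, within the pads' length; the fingertips stand 14 mm ahead of it and the grasp point (between the pads) lies 5 mm behind it (r.finger_overhang is the distance from the TCP to the fingertips, in m); y points along the fingers, x is the direction in which the jaws open and shut, and the axes are right-handed (so a half turn about y gives the same grasp; the last joint's range is limited). The gripper opens to 85 mm and grips with 20 to 120 N. Pads are 22 mm wide; open, the fingers measure 114 mm over their backs; the gripper's body (76 mm by 85 mm) begins 54 mm behind the grasp point. The pads swing forward as they close: fully open they stand 13 mm farther back than shut.
Start: joints at [1.078, 0.351, 1.652, -0, 1.139, -0.085], TCP at [0.218, 0.505, 0.245] pointing down, gripper open.
Joint ranges: [-2.75, 2.75], [-0.79, 2.1], [0.01, 2.65], [-1.57, 4.71], [0.07, 3.14], [-2.87, 2.87]. Speed limits (rad/s): [2.22, 2.22, 2.79, 3.14, 3.14, 3.14].

## Interface

Orientations are given as [roll, pitch, yaw] about the fixed x, y, z axes, in that order (R = Rz(yaw) Ry(pitch) Rx(roll)).
In Python, from cell import r gives the robot as it stands.
- The arm moves only by the tool move_arm, never from a script. Its argument "increments" is a list of rows, each a list of 3 entries, a list of its own where there are three numbers: the turn, a rotation vector about the world's x, y, z in rad, then the shift along the world's x, y, z in cm, then the gripper's target within -1 to 1 (shut at 1, half-way at 0, fully open at -1). In form: [[[ax, ay, az], [tx, ty, tz], grip], ...]. A call has exactly 8 rows; each row is the pose to reach, as a shift and turn from the pose commanded when the call began; what a row does not reach only later rows make up. A row lasts 1/10 s, in which the tool goes at most 50 mm and 8.59 degrees, less where a joint would pass 70% of its speed; a pose out of reach is approached as far as the arm can. A call with a gripper value outside its range is refused whole. The fingers move at their own pace and stop on an object; "grip_force" is the grip in N (left out, the last holds). Time passes only in rows, so rows that repeat a pose let the fingers close, or fill a call up. It gives the time, the measured TCP pose, the force and the opening at its end, in the units of the state.
- r.get_state(): the state, without advancing time (a new reading comes with each control period).
- r.snapshot(name): name is "side" or "top" or "wrist"; returns a dict with "pixels" (480x640x3 uint8, red, green, blue), "fx", "fy", "cx", "cy" (pixels), "camera_from_world" (4x4, takes a point from world to camera coordinates); the wrist camera has in their place "T_tool_cam" (4x4, takes a point from camera to tool coordinates, whose origin is the TCP and whose axes are the tool frame's). Camera axes: x right, y up, looking along -z (the intrinsics and any distortion apply to the point x, -y, -z); pixel columns grow to the right and rows downward; lengths in m; the calibration is good to about 2 mm. A picture is of the moment at which its call begins: read the wrist's pose just before it. There is no depth.
- r.finish_job(): hands the job in, once; it reports no verdict.
Trained networks look in a picture, given as the dict that the camera call returned (one of the last four; its "shot" number tells which), for a name from the list of things; names that differ only in an ending like _2 or _b are one class to them, and where a whole thing is asked for, a point or a joint stands for the part that bears it (a point fixed in the world has none). Each returns a list of dicts, best first, with "p" (0 to 1); they miss things now and then, are a little off and sometimes report something else, mostly with a low value. They report only what shows in the picture. A call takes as long as a camera call. They do not tell look-alikes from the thing itself.
- r.cut_out(name, picture): "region" (480x640 bool, what is visible of it) and "at" ([column, row] in pixels, amid what is visible of it).
The state is a dict: "t": time; "qpos": joint angles; "dq": joint speeds; "tau": joint torques, N m; "tcp_pos": TCP position; "tcp_rot": TCP orientation; "wrist_force": force on the tool from outside, world axes, zero at the start; "torque": the same for the moment, N m; "opening": finger opening in m.
Only numpy, scipy, OpenCV 4.12 (cv2) and the standard library are available. Lean on these libraries where they do the work, as an engineer would, in place of code of your own. Each camera call takes 0.05 s, during which the arm holds its last target.

## Working session

There is one attempt and no reset: what is moved stays moved. The work goes in short steps, Python scripts to look and compute and a tool call to move; the robot and the scene stay as the last step left them, time stands still between calls to the robot, and variables do not carry over. Pictures are saved under pics/ and viewed, and the job is handed in when it is done.

Besides the shell and the picture viewer there is one more tool, called after "Request:" by a JSON object that holds its "api" and its "payload", one argument or row to a line. move_arm: Moves the arm, as the interface text tells. Its arguments: {"type":"object","properties":{"increments":{"type":"array"},"grip_force":{"type":"number"}},"required":["increments"]}

```bash
ls; mkdir -p pics
python3 - <<'E'
from cell import r
import cv2,pickle
s=r.get_state();print(s)
for n in("side","top","wrist"):
    d=r.snapshot(n);cv2.imwrite(f"pics/{n}0.png",d["pixels"][:,:,::-1]);pickle.dump(d,open(f"pics/{n}0.pkl","wb"))
    print(n,{k:v for k,v in d.items() if k!="pixels"})
    if n!="wrist":
        for o in("stand","basket","knob","hook_seat","handle","knob_grip"):
            try:
                for q in r.cut_out(o,d)[:3]: print(o,q["p"],q["at"],q["region"].sum())
            except Exception as e: print(o,e)
E
```

```text
pics
{'t': 0.0, 'qpos': array([ 1.07839828e+00,  3.51228117e-01,  1.65243105e+00,  4.88171086e-06,
        1.13908975e+00, -8.46065148e-02]), 'dq': array([-0.00157687, -0.00039607,  0.00031316,  0.00053349,  0.00089917,
       -0.00054229]), 'tau': array([ 1.24754547e-04, -5.06107521e+01, -2.91400301e+01, -6.05840864e-05,
        4.54763780e-03,  1.12896359e-05]), 'tcp_pos': array([0.21794999, 0.50463006, 0.24476021]), 'tcp_rot': array([-1.57069420e+00,  1.15175177e-03,  1.16300280e+00]), 'wrist_force': array([0.11386837, 0.60251056, 0.40122881]), 'torque': array([-0.01886457,  0.02689887, -0.05272715]), 'opening': 0.08535451594966979}
side {'fx': 493.9695692536332, 'fy': 493.9695692536332, 'cx': 320.16481959682767, 'cy': 238.55670503247208, 'camera_from_world': array([[ 0.83143853, -0.55543082, -0.01437241, -0.44285181],
       [ 0.37607887,  0.54354415,  0.75041618, -0.32427382],
       [-0.40899224, -0.62933009,  0.66080934, -1.22519334],
       [ 0.        ,  0.        ,  0.        ,  1.        ]]), 'shot': 1}
stand 0.85 [268.3, 216.2] 2276
basket 0.81 [353.7, 311.8] 2620
basket 
[... 765 characters left out ...]
ob 0.43 [206.5, 230.8] 174
hook_seat 0.86 [228.7, 235.5] 449
handle 0.93 [229.0, 326.0] 1122
handle 0.69 [449.6, 308.4] 1810
handle 0.62 [361.3, 240.5] 1554
knob_grip 0.57 [207.3, 229.6] 172
knob_grip 0.37 [295.8, 253.6] 3084
wrist {'fx': 353.8116148104252, 'fy': 353.8116148104252, 'cx': 318.0040176456049, 'cy': 236.85818517924744, 'T_tool_cam': array([[ 9.99999559e-01, -8.93532332e-04,  2.89164370e-04,
        -6.16954811e-05],
       [ 5.43674571e-04,  2.99712759e-01, -9.54029332e-01,
        -1.27406593e-01],
       [ 7.65789803e-04,  9.54029069e-01,  2.99713112e-01,
         7.57736943e-02],
       [ 0.00000000e+00,  0.00000000e+00,  0.00000000e+00,
         1.00000000e+00]]), 'shot': 3}
```

View images.

View pics/side0.png

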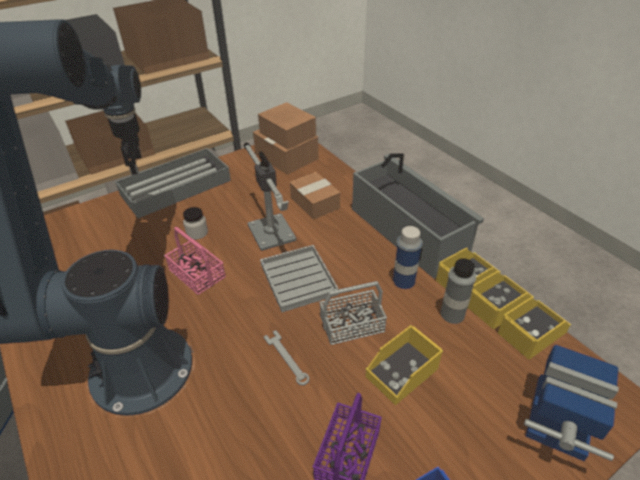

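View pics/top0.png

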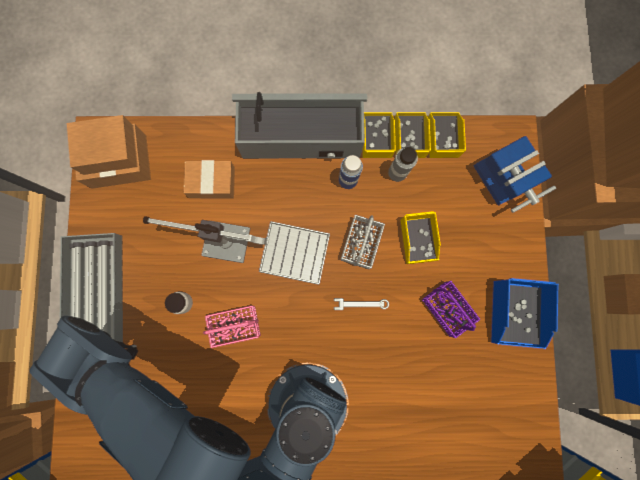

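View pics/wrist0.png

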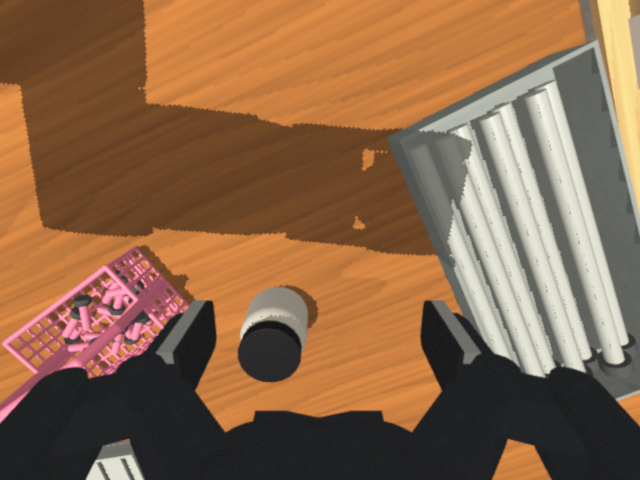

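```bash
cat > h.py <<'E'
import numpy as np,cv2,pickle
def load(n): return pickle.load(open(f"pics/{n}.pkl","rb"))
def save(n,d): cv2.imwrite(f"pics/{n}.png",d["pixels"][:,:,::-1]);pickle.dump(d,open(f"pics/{n}.pkl","wb"))
def Rrpy(a):
    from scipy.spatial.transform import Rotation as R
    return R.from_euler('xyz',a).as_matrix()
def cfw(d,s=None):
    if "camera_from_world" in d: return d["camera_from_world"]
    T=np.eye(4);T[:3,:3]=Rrpy(s["tcp_rot"]);T[:3,3]=s["tcp_pos"]
    return np.linalg.inv(T@d["T_tool_cam"])
def proj(d,P,s=None):
    M=cfw(d,s);P=np.atleast_2d(P);c=P@M[:3,:3].T+M[:3,3]
    return np.c_[d["cx"]+d["fx"]*c[:,0]/-c[:,2],d["cy"]+d["fy"]*-c[:,1]/-c[:,2]]
def ray(d,u,v,s=None):
    M=np.linalg.inv(cfw(d,s));w=M[:3,:3]@np.array([(u-d["cx"])/d["fx"],-(v-d["cy"])/d["fy"],-1]);return M[:3,3],w
def onz(d,u,v,z,s=None):
    o,w=ray(d,u,v,s);return o+w*(z-o[2])/w[2]
def tri(obs):
    A=np.zeros((3,3));b=np.zeros(3)
    for o,w in obs:
        w=w/np.linalg.norm(w);Q=np.eye(3)-np.outer(w,w);A+=Q;b+=Q@o
    return np.linalg.solve(A,b)
def crop(n,x0,y0,x1,y1,k,out):
    im=cv2.imread(f"pics/{n}.png")[y0:y1,x0:x1];cv2.imwrite(f"pics/{out}.png",cv2.resize(im,None,fx=k,fy=k,interpolation=cv2.INTER_CUBIC))
E
python3 -c "
from h import *
crop('top0',130,200,330,290,4,'c1');crop('top0',330,200,450,280,6,'c2');crop('side0',230,140,400,340,4,'c3')"
```

```text
(no output)
```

View pics/c1.png

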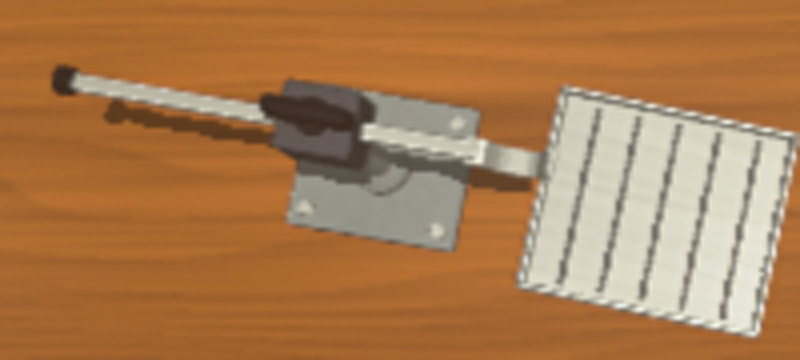

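View pics/c2.png

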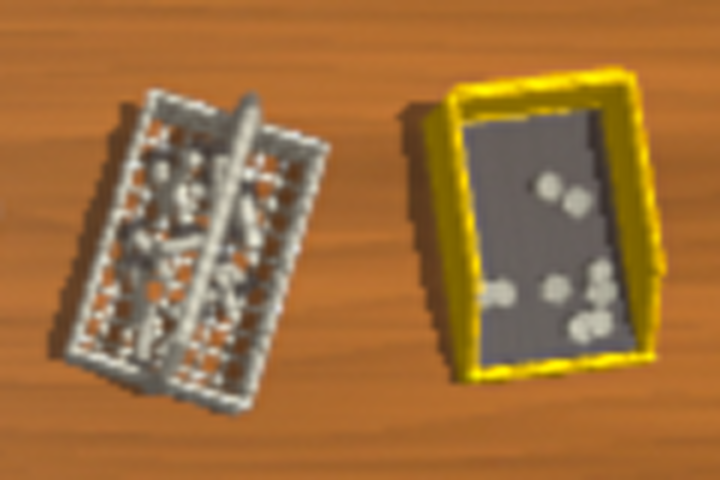

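View pics/c3.png

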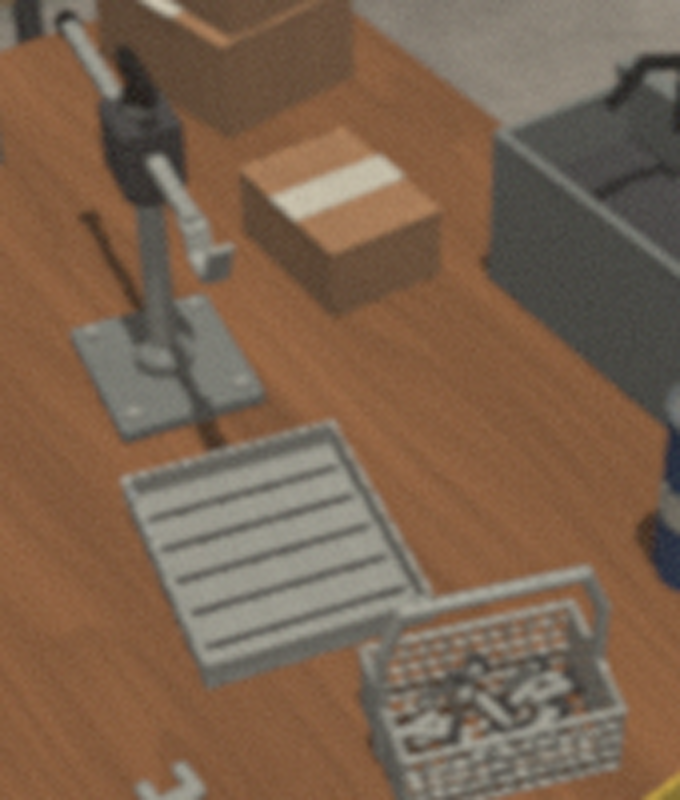

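```bash
cat > fit.py <<'E'
from h import *
from scipy.optimize import least_squares
t=load('top0');s=load('side0')
T=lambda x,y:(130+x/4,200+y/4); S=lambda x,y:(230+x/4,140+y/4); B=lambda x,y:(330+x/6,200+y/6)
def fit(obs,x0):
    def f(p):
        c,q=np.cos(p[2]),np.sin(p[2]);e=[]
        for d,P,uv in obs:
            W=[p[0]+c*P[0]-q*P[1],p[1]+q*P[0]+c*P[1],P[2]]
            e+=list(proj(d,W)[0]-uv)
        return np.array(e)
    o=least_squares(f,x0,loss='soft_l1');return o.x,f(o.x).reshape(-1,2)
# stand: +x toward -y world; local y = +x world
st=[(t,(.07,.06,.014),T(480,110)),(t,(.07,-.06,.014),T(455,250)),(t,(-.07,-.06,.014),T(288,222)),
(s,(-.07,-.06,.014),S(125,432)),(s,(.07,-.06,.014),S(265,388))]
E
python3 - <<'E'
from fit import *
for nm,uv in [('pl',T(480,110)),('pl',T(455,250)),('pl',T(288,222))]: print(onz(t,*uv,.014))
print('side')
for uv in [(70,330),(125,430),(265,388),(210,298)]: print(onz(s,*S(*uv),.014))
print('tray top');
for uv in [(565,87),(798,133),(757,337),(518,285)]: print(onz(t,*T(*uv),.025))
print('tray side')
for uv in [(122,478),(210,665),(430,592),(335,422)]: print(onz(s,*S(*uv),.025))
print('handle top');
for uv in [(250,97),(160,385),(205,235)]: print(onz(t,*B(*uv),.14))
print('handle side')
for uv in [(395,612),(590,572)]: print(onz(s,*S(*uv),.14))
print('bask rim top')
for uv in [(152,92),(328,145),(247,408),(70,357)]: print(onz(t,*B(*uv),.06))
print('boom tip',onz(t,*T(540,163),.24),onz(s,*S(232,248),.24), 'boom tail',onz(t,*T(65,80),.223),onz(s,*S(66,20),.223))
print('boom start',onz(t,*T(480,150),.229),onz(t,*T(362,132),.229))
print('knob',onz(t,*T(262,100),.292),onz(t,*T(362,123),.292))
E
```

```text
[0.56941995 0.18917016 0.014     ]
[0.45318348 0.20781507 0.014     ]
[0.47688321 0.34502134 0.014     ]
side
[0.47566251 0.34550589 0.014     ]
[0.45420949 0.21186418 0.014     ]
[0.56980378 0.19211728 0.014     ]
[0.59206602 0.31607762 0.014     ]
tray top
[0.58646469 0.11794175 0.025     ]
[ 0.54728392 -0.07375383  0.025     ]
[ 0.38039575 -0.03906168  0.025     ]
[0.42343439 0.15456905 0.025     ]
tray side
[0.42175039 0.1549269  0.025     ]
[ 0.38301404 -0.04070121  0.025     ]
[ 0.54468698 -0.07025255  0.025     ]
[0.58711186 0.11649121 0.025     ]
handle top
[ 0.58130231 -0.19881403  0.14      ]
[ 0.43481808 -0.15047124  0.14      ]
[ 0.51055423 -0.17451773  0.14      ]
handle side
[ 0.45468182 -0.15845145  0.14      ]
[ 0.57482785 -0.19998897  0.14      ]
bask rim top
[ 0.59997063 -0.15650968  0.06      ]
[ 0.57063179 -0.25060196  0.06      ]
[ 0.4294322  -0.20393736  0.06      ]
[ 0.4569912  -0.11050999  0.06      ]
boom tip [0.49287061 0.11428914 0.24      ] [0.49982217 0.10114224 0.24      ] boom tail [0.55638086 0.45433097 0.223     ] [0.557052   0.45887795 0.223     ]
boom start [0.50387573 0.15788213 0.229     ] [0.51708403 0.24129173 0.229     ]
knob [0.52909586 0.2957392  0.292     ] [0.51315149 0.2282615  0.292     ]
```

The plain grey basket at top-view pixel (361,241) is the target. The pink one at (231,326) and the purple one at (450,310) are the look-alikes, and crop c2 confirms plain grey wire. From the fits:

- **Stand:** about (.523,.266), with +x pointing along (-.17,-.985).
- **Tray middle:** (.484,.040), which needs the boom at about 0.11.
- **Hook tip:** about (.496,.106).

I'll move above the tip next.

Request:
{"api": "move_arm", "payload": {
  "increments": [
    [[0,0,0],[0,0,5],-1],
    [[0,0,-0.15],[0,0,10],-1],
    [[0,0,-1.33],[28,-40,10],-1],
    [[0,0,-1.33],[28,-40,10],-1],
    [[0,0,-1.33],[28,-40,10],-1],
    [[0,0,-1.33],[28,-40,10],-1],
    [[0,0,-1.33],[28,-40,10],-1],
    [[0,0,-1.33],[28,-40,10],-1]
  ],
  "grip_force": 40
}}

```text
t: 1.55
tcp_pos: [0.3909, 0.2573, 0.3455]
tcp_rot: [-1.571, -0.001, 0.107]
wrist_force: [0.1, 0.8, -0.1]
opening: 0.0855
```

Request:
{"api": "move_arm", "payload": {
  "increments": [
    [[0,0,-0.28],[10,-14.5,0],-1],
    [[0,0,-0.28],[10,-14.5,0],-1],
    [[0,0,-0.28],[10,-14.5,0],-1],
    [[0,0,-0.28],[10,-14.5,0],-1],
    [[0,0,-0.28],[10,-14.5,0],-1],
    [[0,0,-0.28],[10,-14.5,0],-1],
    [[0,0,-0.28],[10,-14.5,0],-1],
    [[0,0,-0.28],[10,-14.5,0],-1]
  ]
}}

```text
t: 2.35
tcp_pos: [0.4897, 0.115, 0.3454]
tcp_rot: [-1.571, -0.0, -0.166]
wrist_force: [-0.0, 0.1, 0.3]
opening: 0.0852
```

```bash
cat > look.py <<'E'
import sys
from cell import r
from h import *
def look(cam,name):
    s=r.get_state();d=r.snapshot(cam);d["s"]=s;save(name,d);return s,d
if __name__=="__main__":
    for a in sys.argv[1:]:
        cam,name=a.split(":");s,d=look(cam,name)
    print(s["t"],s["tcp_pos"].round(4),s["tcp_rot"].round(4),s["wrist_force"].round(1),s["opening"])
E
python3 look.py wrist:w1 side:s1
```

```text
2.4 [0.4897 0.1149 0.3454] [-1.5707e+00 -1.0000e-04 -1.6560e-01] [ 0.6 -0.4  0.5] 0.08497608137380726
```

View pics/w1.png

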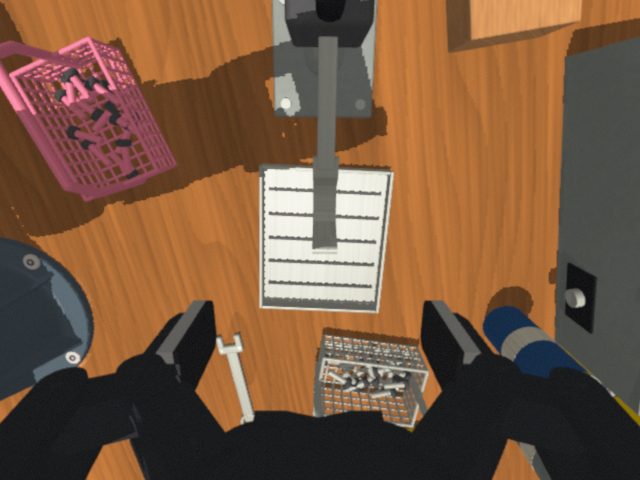

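View pics/s1.png

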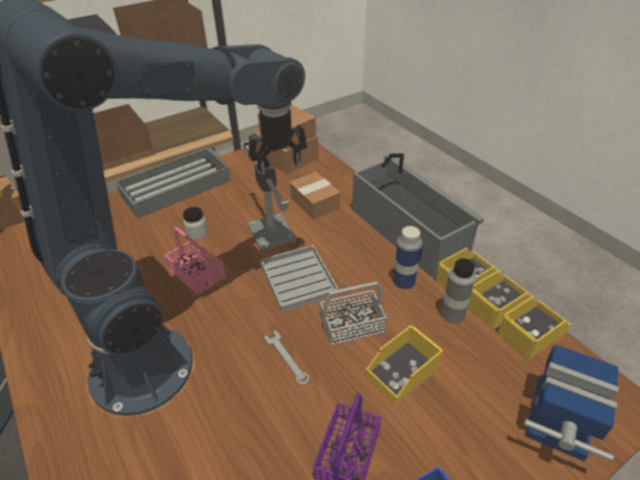

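Run:
```python
from h import *
d=load('w1');s=d['s']
for u,v,z in [(312,248,.24),(337,248,.24),(324,248,.24),(324,252,.24),(328,40,.229),(321,150,.229),(336,150,.229)]: print(u,v,onz(d,u,v,z,s).round(4))
c=[onz(d,*p,.025,s) for p in[(260,166),(393,173),(380,312),(260,309)]];print(np.round(c,3),np.mean(c,0))
c=[onz(d,*p,.014,s) for p in[(274,117),(374,117)]];print(np.round(c,3))
crop('w1',240,0,400,320,2,'c4')
```

```text
312 248 [0.4855 0.1106 0.24  ]
337 248 [0.5027 0.1077 0.24  ]
324 248 [0.4938 0.1092 0.24  ]
324 252 [0.4933 0.1063 0.24  ]
328 40 [0.5173 0.2386 0.229 ]
321 150 [0.5025 0.1744 0.229 ]
336 150 [0.5124 0.1727 0.229 ]
[[ 0.424  0.155  0.025]
 [ 0.587  0.119  0.025]
 [ 0.549 -0.074  0.025]
 [ 0.381 -0.041  0.025]] [0.48519164 0.03970975 0.025     ]
[[0.452 0.209 0.014]
 [0.573 0.189 0.014]]
```

View pics/c4.png

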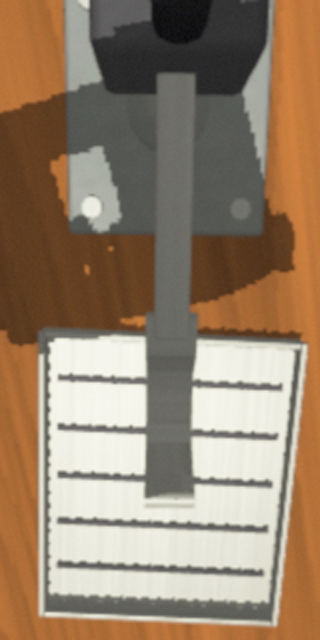

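Request:
{"api": "move_arm", "payload": {
  "increments": [
    [[0,0,-0.015],[0.4,-0.8,-4],-1],
    [[0,0,-0.015],[0.4,-0.8,-8],-1],
    [[0,0,-0.015],[0.4,-0.8,-10],-1],
    [[0,0,-0.015],[0.4,-0.8,-11.5],-1],
    [[0,0,-0.015],[0.4,-0.8,-11.5],-1],
    [[0,0,-0.015],[0.4,-0.8,-11.5],0.3],
    [[0,0,-0.015],[0.4,-0.8,-11.5],1],
    [[0,0,-0.015],[0.4,-0.8,-11.5],1]
  ],
  "grip_force": 40
}}

```text
t: 3.25
tcp_pos: [0.4945, 0.1063, 0.2312]
tcp_rot: [-1.57, -0.002, -0.182]
wrist_force: [0.4, -0.4, -0.1]
opening: 0.0438
```

```bash
python3 look.py wrist:w2
```

```text
3.25 [0.4945 0.1063 0.2312] [-1.5703e+00 -1.5000e-03 -1.8190e-01] [ 0.4 -0.4 -0.1] 0.04378577886206318
```

View pics/w2.png

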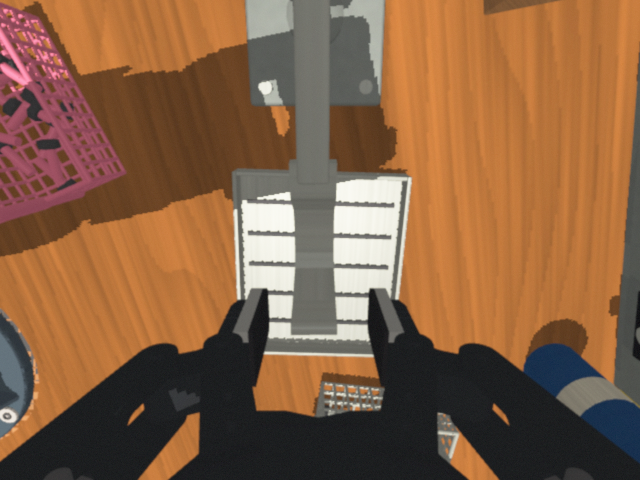

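Request:
{"api": "move_arm", "payload": {
  "increments": [
    [[0,0,0],[0,0,0],1],
    [[0,0,0],[0,0,0],1],
    [[0,0,0],[0,0,0],1],
    [[0,0,0],[0,0,0],1],
    [[0,0,0],[0,0,0],1],
    [[0,0,0],[0,0,0],1],
    [[0,0,0],[0,0,0],1],
    [[0,0,0],[0,0,0],1]
  ]
}}

```text
t: 4.1
tcp_pos: [0.4928, 0.1064, 0.2309]
tcp_rot: [-1.571, 0.003, -0.182]
wrist_force: [-11.4, 2.2, 10.6]
opening: 0.0169
```

Request:
{"api": "move_arm", "payload": {
  "increments": [
    [[0,0,0],[-0.3,-1,0],1],
    [[0,0,0],[-0.5,-2.4,0],1],
    [[0,0,0],[-0.8,-3.8,0],1],
    [[0,0,0],[-1.1,-5.2,0],1],
    [[0,0,0],[-1.3,-6.6,0],1],
    [[0,0,0],[-1.6,-8,0],1],
    [[0,0,0],[-1.8,-9.4,0],1],
    [[0,0,0],[-1.8,-9.4,0],1]
  ]
}}

```text
t: 4.9
tcp_pos: [0.4755, 0.0104, 0.2309]
tcp_rot: [-1.572, 0.001, -0.183]
wrist_force: [-5.8, -1.2, 10.3]
opening: 0.0167
```

```bash
python3 look.py wrist:w3 top:t3; python3 -c "
from h import *
crop('t3',130,200,330,290,4,'c5')"
```

```text
4.95 [0.4755 0.0108 0.2309] [-1.5719e+00  8.0000e-04 -1.8300e-01] [-6.6 -2.2  9.7] 0.01673939973201515
```

View pics/w3.png

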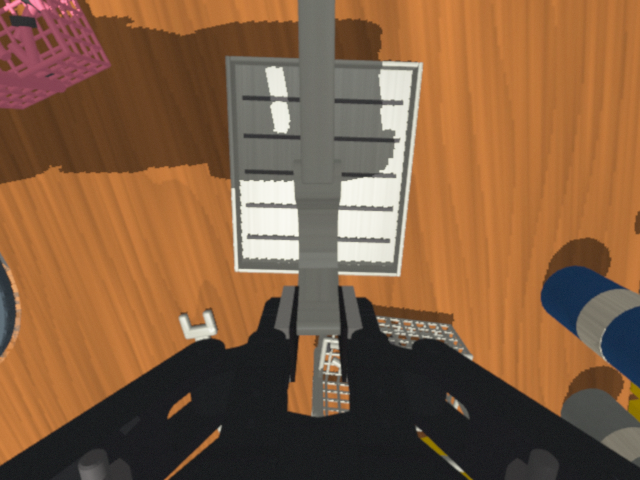

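View pics/c5.png

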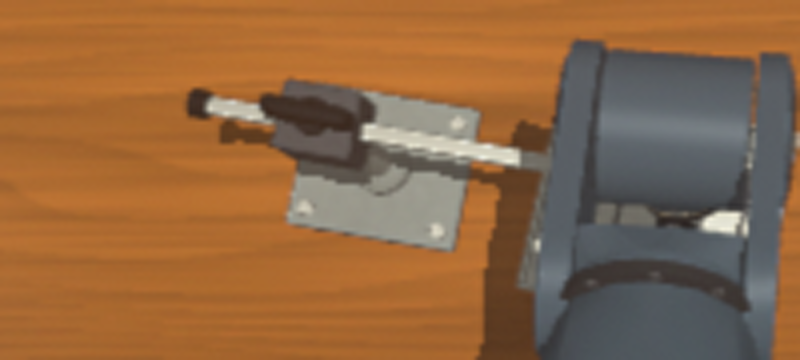

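Run:
```python
from h import *
d=load('w3');s=d['s']
print(onz(d,319,331,.24,s),onz(d,319,335,.24,s))
c=[onz(d,*p,.025,s) for p in[(226,58),(421,64),(400,275),(237,271)]];print(np.mean(c,0))
t=load('t3');print(onz(t,130+198/4,200+102/4,.223))
```

```text
[0.47687306 0.01155494 0.24      ] [0.47655597 0.00982686 0.24      ]
[0.4845229 0.0399962 0.025    ]
[0.54011452 0.35938923 0.223     ]
```

Request:
{"api": "move_arm", "payload": {
  "increments": [
    [[0,0,0],[0,0,0],0],
    [[0,0,0],[0,0,0],-0.5],
    [[0,0,0],[0,0,0],-1],
    [[0,0,0],[0,0,0],-1],
    [[0,0,0],[0,0,2],-1],
    [[0,0,0],[0,0,6],-1],
    [[0,0,0],[0,0,11],-1],
    [[0,0,0],[0,0,14],-1]
  ]
}}

```text
t: 5.8
tcp_pos: [0.4765, 0.0121, 0.3737]
tcp_rot: [-1.57, -0.003, -0.182]
wrist_force: [0.4, -0.1, -0.4]
opening: 0.0853
```

```bash
python3 look.py wrist:w4
```

```text
5.8 [0.4765 0.0121 0.3737] [-1.5705 -0.0034 -0.1818] [ 0.4 -0.1 -0.4] 0.08531749386054809
```

View pics/w4.png

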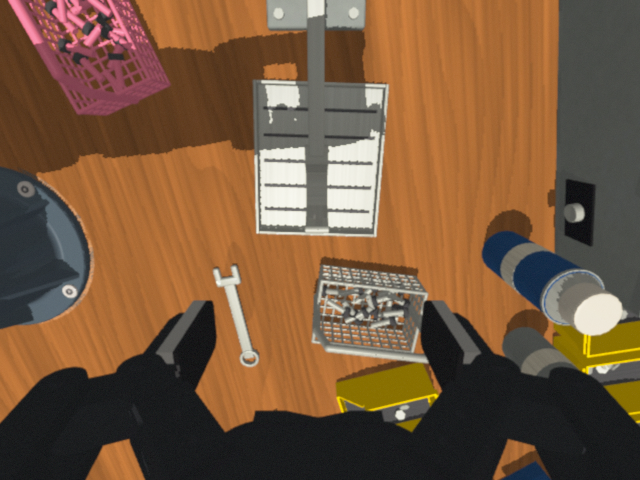

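Request:
{"api": "move_arm", "payload": {
  "increments": [
    [[0,0,0],[1,5,1],-1],
    [[0,0,0],[2,10,1],-1],
    [[0,0,0],[3,15,1],-1],
    [[0,0,0],[4,20,1],-1],
    [[0,0,0],[4.6,24,1],-1],
    [[0,0,0],[4.6,25,1],-1],
    [[0,0,0],[4.6,25,1],-1],
    [[0,0,0],[4.6,25,1],-1]
  ]
}}

```text
t: 6.65
tcp_pos: [0.5221, 0.2613, 0.38]
tcp_rot: [-1.571, 0.0, -0.182]
wrist_force: [-0.2, -0.7, -0.0]
opening: 0.0856
```

```bash
python3 look.py wrist:w5
```

```text
6.65 [0.5221 0.2613 0.38  ] [-1.5714e+00  3.0000e-04 -1.8220e-01] [-0.2 -0.7 -0. ] 0.08557438529819407
```

View pics/w5.png

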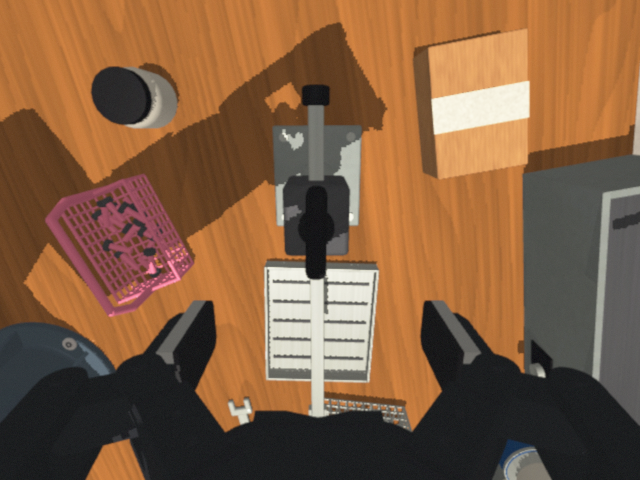

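Run:
```python
from h import *
d=load('w5');s=d['s']
a=onz(d,317,188,.292,s);b=onz(d,316,277,.292,s);print(a,b,(a+b)/2,np.arctan2(*(b-a)[[1,0]]),np.linalg.norm(b-a))
e=onz(d,315,95,.223,s);f=onz(d,318,408,.226,s);print(e,f,np.arctan2(*(f-e)[[1,0]]))
c=[onz(d,*p,.252,s) for p in[(291,177),(342,177),(350,252),(285,252)]];print(np.mean(c,0),c)
crop('w5',260,70,380,300,3,'c6')
```

```text
[0.52942976 0.300402   0.292     ] [0.5180497  0.24231969 0.292     ] [0.52373973 0.27136085 0.292     ] -1.7642753164140343 0.05918666421078553
[0.53835726 0.35797106 0.223     ] [0.48881064 0.07547791 0.226     ] -1.7444208563824315
[0.52437225 0.27340889 0.252     ] [array([0.5111767 , 0.30494087, 0.252     ]), array([0.54721816, 0.29832667, 0.252     ]), array([0.54406751, 0.24068195, 0.252     ]), array([0.49502663, 0.24968608, 0.252     ])]
```

View pics/c6.png

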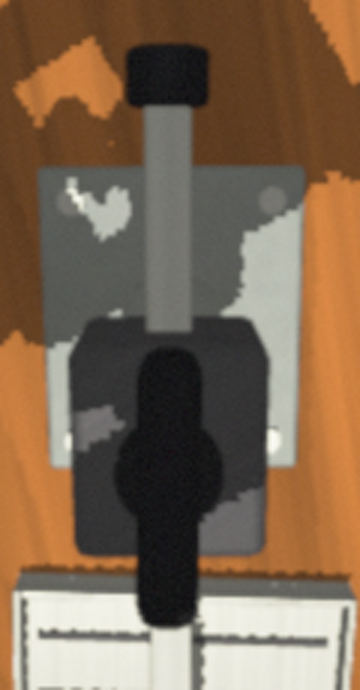

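Request:
{"api": "move_arm", "payload": {
  "increments": [
    [[0,0,-0.01],[0.1,0.7,-3],-1],
    [[0,0,-0.01],[0.1,0.7,-6],-1],
    [[0,0,-0.01],[0.1,0.7,-8.5],-1],
    [[0,0,-0.01],[0.1,0.7,-9.5],-1],
    [[0,0,-0.01],[0.1,0.7,-9.5],-1],
    [[0,0,-0.01],[0.1,0.7,-9.5],0],
    [[0,0,-0.01],[0.1,0.7,-9.5],0.4],
    [[0,0,-0.01],[0.1,0.7,-9.5],0.4]
  ],
  "grip_force": 40
}}

```text
t: 7.5
tcp_pos: [0.5235, 0.2691, 0.2864]
tcp_rot: [-1.57, -0.001, -0.192]
wrist_force: [0.4, 0.3, 0.1]
opening: 0.0441
```

```bash
python3 look.py wrist:w6 side:s6; python3 -c "
from h import *
crop('s6',200,100,340,260,4,'c7')"
```

```text
7.55 [0.5234 0.2692 0.2861] [-1.5701e+00 -1.1000e-03 -1.9200e-01] [0.9 0.2 0.7] 0.036114377753293764
```

View pics/w6.png

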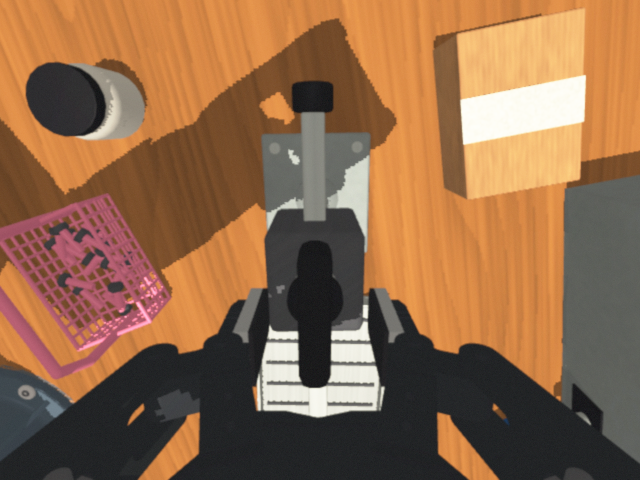

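View pics/c7.png

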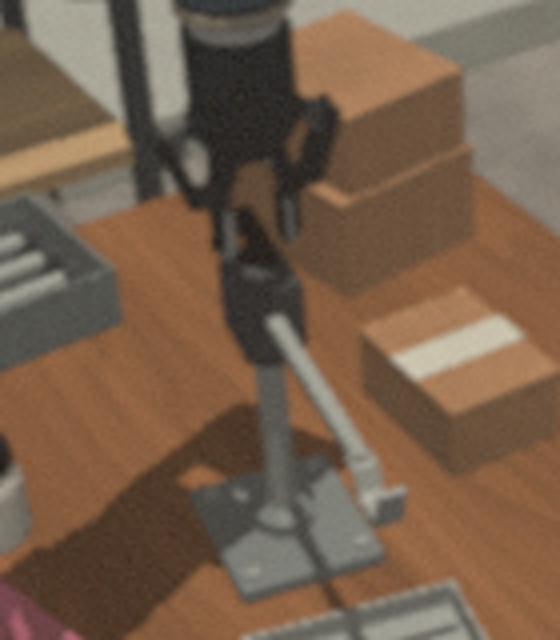

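Run:
```python
from h import *
d=load('w6');s=d['s']
a=onz(d,316,241,.292,s);b=onz(d,315,386,.292,s);print(a,b,(a+b)/2,np.linalg.norm(b-a),np.arctan2(*(b-a)[[1,0]]))
```

```text
[0.53040315 0.30484956 0.292     ] [0.51782903 0.24270165 0.292     ] [0.52411609 0.27377561 0.292     ] 0.06340718811118101 -1.770427102464715
```

Request:
{"api": "move_arm", "payload": {
  "increments": [
    [[0,0,0],[0,0,0],1],
    [[0,0,0],[0,0,0],1],
    [[0,0,0],[0,0,0],1],
    [[0,0,0],[0,0,0],1],
    [[0,0,0],[0,0,0],1],
    [[0,0,0],[0,0,0],1],
    [[0,0,-0.05],[0,0,0],1],
    [[0,0,-0.1],[0,0,0],1]
  ]
}}

```text
t: 8.4
tcp_pos: [0.5223, 0.2694, 0.2859]
tcp_rot: [-1.571, 0.002, -0.293]
wrist_force: [-7.5, -0.5, 6.7]
opening: 0.0129
```

Request:
{"api": "move_arm", "payload": {
  "increments": [
    [[0,0,-0.1],[0,0,0],1],
    [[0,0,-0.2],[0,0,0],1],
    [[0,0,-0.3],[0,0,0],1],
    [[0,0,-0.4],[0,0,0],1],
    [[0,0,-0.5],[0,0,0],1],
    [[0,0,-0.6],[0,0,0],1],
    [[0,0,-0.7],[0,0,0],1],
    [[0,0,-0.7],[0,0,0],1]
  ]
}}

```text
t: 9.2
tcp_pos: [0.5224, 0.2692, 0.2859]
tcp_rot: [-1.572, 0.001, -0.995]
wrist_force: [-7.9, -1.4, 6.1]
opening: 0.0132
```

```bash
python3 look.py wrist:w7; python3 -c "
from cell import r
s=r.get_state();print(s['torque'],s['qpos'])"
```

```text
9.2 [0.5224 0.2692 0.2859] [-1.572e+00  6.000e-04 -9.952e-01] [-7.9 -1.4  6.1] 0.013171573235325034
[-0.24494375  1.06269343 -0.15418226] [3.96462185e-01 3.83445990e-01 1.50111241e+00 4.33949349e-04
 1.25832178e+00 1.38901344e+00]
```

View pics/w7.png

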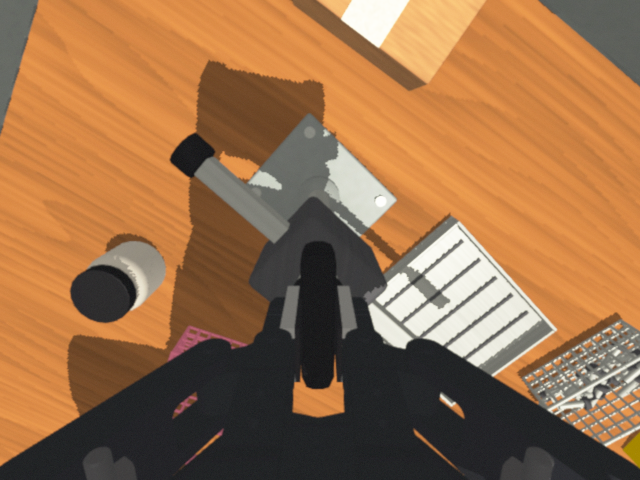

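The knob is following the gripper. I'll turn on to tight.

Request:
{"api": "move_arm", "payload": {
  "increments": [
    [[0,0,-0.1],[0,0,0],1],
    [[0,0,-0.2],[0,0,0],1],
    [[0,0,-0.3],[0,0,0],1],
    [[0,0,-0.4],[0,0,0],1],
    [[0,0,-0.5],[0,0,0],1],
    [[0,0,-0.6],[0,0,0],1],
    [[0,0,-0.66],[0,0,0],1],
    [[0,0,-0.66],[0,0,0],1]
  ],
  "grip_force": 60
}}

```text
t: 10.05
tcp_pos: [0.5224, 0.2689, 0.2859]
tcp_rot: [-1.572, -0.001, -1.654]
wrist_force: [-6.8, -2.6, 7.0]
opening: 0.013
```

```bash
python3 look.py wrist:w8; python3 -c "
from cell import r
s=r.get_state();print(s['torque'],s['qpos'])"
```

```text
10.05 [0.5224 0.2689 0.2859] [-1.5722e+00 -8.0000e-04 -1.6540e+00] [-6.8 -2.6  7. ] 0.01301817915001884
[-0.58400844  1.2026495  -0.0815286 ] [ 3.96250256e-01  3.83292495e-01  1.50116689e+00 -6.86296387e-05
  1.25867639e+00  2.04866164e+00]
```

View pics/w8.png

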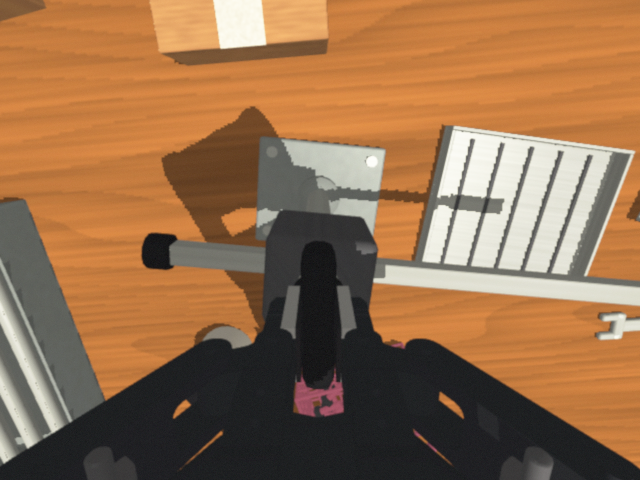

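Request:
{"api": "move_arm", "payload": {
  "increments": [
    [[0,0,-0.03],[0,0,0],1],
    [[0,0,-0.06],[0,0,0],1],
    [[0,0,-0.08],[0,0,0],1],
    [[0,0,-0.08],[0,0,0],1],
    [[0,0,-0.08],[0,0,0],1],
    [[0,0,-0.08],[0,0,0],1],
    [[0,0,-0.08],[0,0,0],1],
    [[0,0,-0.08],[0,0,0],1]
  ]
}}

```text
t: 10.9
tcp_pos: [0.5224, 0.269, 0.286]
tcp_rot: [-1.572, -0.001, -1.729]
wrist_force: [-7.7, -2.6, 6.7]
opening: 0.0126
```

```bash
python3 look.py wrist:w9; python3 -c "
from cell import r
s=r.get_state();print(s['torque'],s['qpos'])"
```

```text
10.9 [0.5224 0.269  0.286 ] [-1.5717e+00 -1.4000e-03 -1.7290e+00] [-7.7 -2.6  6.7] 0.012596865256860884
[-0.57214761  1.14325599  1.66990199] [ 3.96582462e-01  3.83289318e-01  1.50108072e+00 -7.57871762e-04
  1.25868232e+00  2.12580594e+00]
```

Request:
{"api": "move_arm", "payload": {
  "increments": [
    [[0,0,0.04],[0,0,0],0.4],
    [[0,0,0.04],[0,0,0],-0.4],
    [[0,0,0.04],[0,0,0],-0.8],
    [[0,0,0.04],[0,0,0],-0.8],
    [[0,0,0.04],[0,0,2],-0.8],
    [[0,0,0.04],[0,0,6],-0.8],
    [[0,0,0.04],[0,-3,9],-0.8],
    [[0,0,0.04],[0,-8,9],-0.8]
  ]
}}

```text
t: 11.75
tcp_pos: [0.524, 0.1901, 0.3793]
tcp_rot: [-1.565, 0.003, -1.689]
wrist_force: [1.9, -0.2, -0.8]
opening: 0.0766
```

```bash
python3 look.py wrist:w10
```

```text
11.75 [0.524  0.1901 0.3793] [-1.5646  0.0029 -1.6895] [ 1.9 -0.2 -0.8] 0.07662523574437081
```

View pics/w10.png

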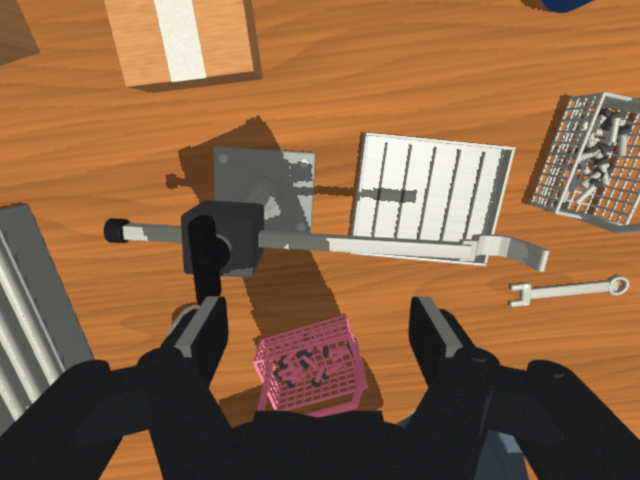

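Request:
{"api": "move_arm", "payload": {
  "increments": [
    [[0,0,-0.2],[-0.5,-5,0],-0.8],
    [[0,0,-0.2],[-1,-10,0],-0.8],
    [[0,0,-0.2],[-1.5,-15,0],-0.8],
    [[0,0,-0.2],[-2,-20,0],-0.8],
    [[0,0,-0.2],[-2.5,-25,0],-0.8],
    [[0,0,-0.2],[-3,-30,0],-0.8],
    [[0,0,-0.2],[-3.5,-34,-1],-0.8],
    [[0,0,-0.2],[-3.7,-36,-2],-0.8]
  ]
}}

```text
t: 12.6
tcp_pos: [0.4854, -0.1739, 0.355]
tcp_rot: [-1.57, -0.001, -1.895]
wrist_force: [-0.7, 1.3, 0.4]
opening: 0.0766
```

```bash
python3 look.py wrist:w11
python3 - <<'E'
from h import *
d=load('w10');s=d['s']
a=onz(d,203,215,.292,s);b=onz(d,207,305,.292,s);print((a+b)/2,'knob',-1.745-np.arctan2(*(b-a)[[1,0]]),np.linalg.norm(b-a))
print('tip',onz(d,546,262,.238,s))
E
```

```text
12.6 [ 0.4854 -0.1739  0.355 ] [-1.5704e+00 -5.0000e-04 -1.8952e+00] [-0.7  1.3  0.4] 0.07663035093964424
[0.52603501 0.2635781  0.292     ] knob -4.716899517947513 0.06255823705807827
tip [0.47502409 0.00931995 0.238     ]
```

View pics/w11.png

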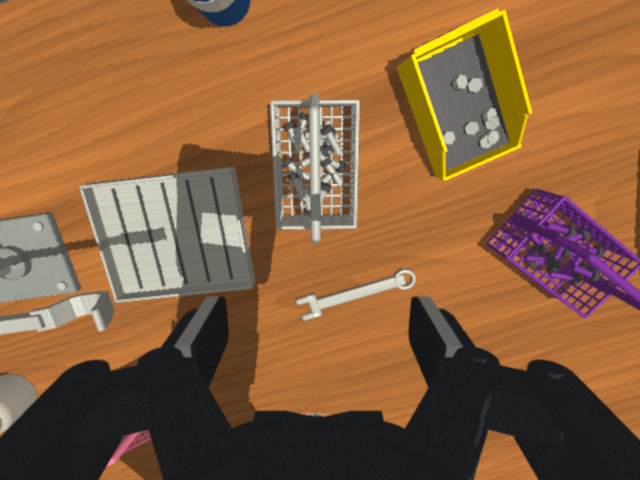

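Run:
```python
from h import *
d=load('w11');s=d['s']
a=onz(d,315,97,.145,s);b=onz(d,317,239,.14,s);print(a,b,(a+b)/2,np.arctan2(*(a-b)[[1,0]]),np.linalg.norm(b-a))
c=[onz(d,*p,.06,s) for p in[(270,101),(358,101),(357,228),(278,228)]];print(np.round(c,3),np.mean(c,0),np.arctan2(*(c[0]-c[3])[[1,0]]),np.arctan2(*(c[1]-c[2])[[1,0]]))
crop('w11',250,80,380,260,4,'c8')
```

```text
[ 0.58282912 -0.20424738  0.145     ] [ 0.45510733 -0.16315967  0.14      ] [ 0.51896823 -0.18370353  0.1425    ] -0.3112415100264723 0.13426113977895576
[[ 0.601 -0.157  0.06 ]
 [ 0.57  -0.25   0.06 ]
 [ 0.429 -0.207  0.06 ]
 [ 0.46  -0.114  0.06 ]] [ 0.51488117 -0.18169648  0.06      ] -0.2966789638585082 -0.2983491852780111
```

View pics/c8.png

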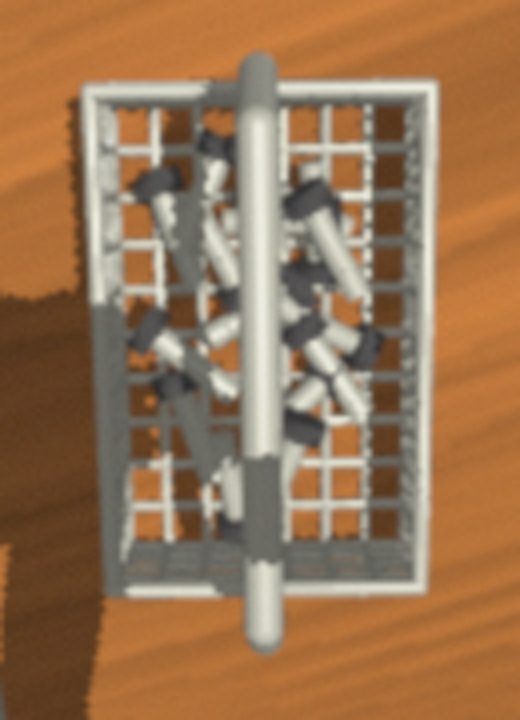

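Request:
{"api": "move_arm", "payload": {
  "increments": [
    [[0,0,0.02],[0,0,-5],-0.8],
    [[0,0,0.02],[0,0,-9],-0.8],
    [[0,0,0.02],[0,0,-13],-0.8],
    [[0,0,0.02],[0,0,-17],-0.8],
    [[0,0,0.02],[0,0,-20],-0.8],
    [[0,0,0.02],[0,0,-22],-0.5],
    [[0,0,0.02],[0,0,-22],0],
    [[0,0,0.02],[0,0,-22],0]
  ]
}}

```text
t: 13.45
tcp_pos: [0.4865, -0.1708, 0.1359]
tcp_rot: [-1.571, 0.0, -1.872]
wrist_force: [0.8, -0.4, 1.0]
opening: 0.0426
```

```bash
python3 look.py wrist:w12 side:s12; python3 -c "
from h import *
crop('s12',290,220,430,360,4,'c9')"
```

```text
13.5 [ 0.4868 -0.171   0.1364] [-1.5693e+00 -1.0000e-04 -1.8721e+00] [-0.4 -0.  -0.3] 0.04236284032609765
```

View pics/w12.png

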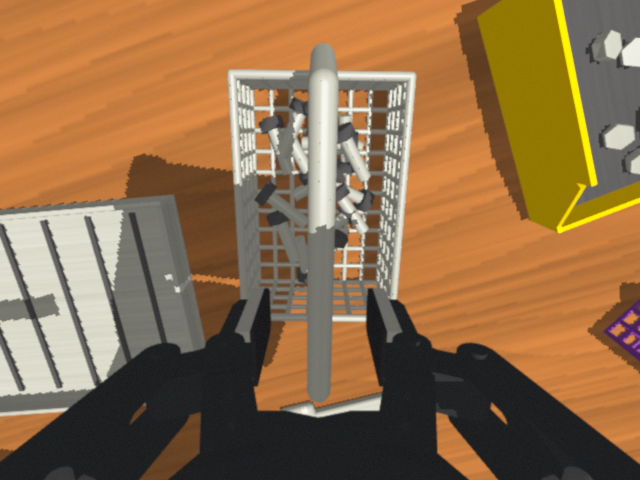

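View pics/c9.png

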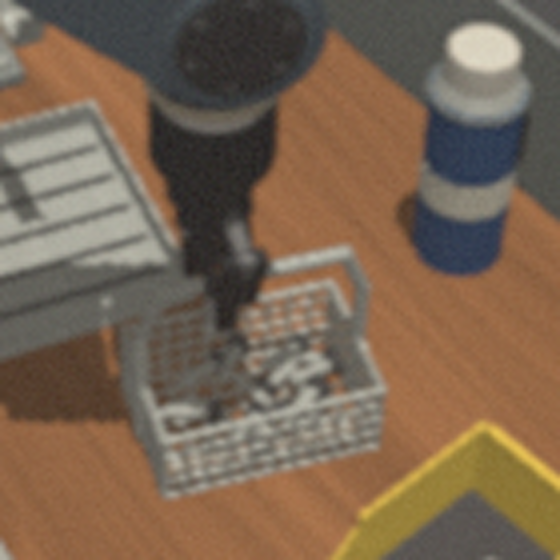

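Run:
```python
from h import *
d=load('w12');s=d['s']
a=onz(d,322,70,.14,s);b=onz(d,319,398,.14,s);print(a,b,(a+b)/2,np.linalg.norm(a-b),np.arctan2(*(a-b)[[1,0]]))
```

```text
[ 0.57591848 -0.20013143  0.14      ] [ 0.4544089  -0.16158012  0.14      ] [ 0.51516369 -0.18085578  0.14      ] 0.12747855019619217 -0.3072242918735453
```

Request:
{"api": "move_arm", "payload": {
  "increments": [
    [[0,0,0],[0,0,0],1],
    [[0,0,0],[0,0,0],1],
    [[0,0,0],[0,0,0],1],
    [[0,0,0],[0,0,0],1],
    [[0,0,0],[0,0,0],1],
    [[0,0,0],[0,0,0],1],
    [[0,0,0],[0,0,0],1],
    [[0,0,0],[0,0,0],1]
  ],
  "grip_force": 110
}}

```text
t: 14.35
tcp_pos: [0.4864, -0.1713, 0.1362]
tcp_rot: [-1.57, -0.001, -1.872]
wrist_force: [-2.9, -1.5, 6.8]
opening: 0.0067
```

Request:
{"api": "move_arm", "payload": {
  "increments": [
    [[0,0,0],[0,0,0.3],1],
    [[0,0,0],[0,0,0.8],1],
    [[0,0,0],[0,0,1.5],1],
    [[0,0,0],[0,0,2.2],1],
    [[0,0,0],[0,0,3],1],
    [[0,0,0],[0,0,3],1],
    [[0,0,0],[0,0,3],1],
    [[0,0,0],[0,0,3],1]
  ]
}}

```text
t: 15.15
tcp_pos: [0.486, -0.1708, 0.165]
tcp_rot: [-1.571, 0.0, -1.872]
wrist_force: [-0.4, -1.4, -5.0]
opening: 0.0067
```

```bash
python3 look.py wrist:w13 side:s13; python3 -c "
from h import *
crop('s13',290,220,430,360,4,'c10')
from cell import r
print(r.get_state()['torque'])"
```

```text
15.2 [ 0.4859 -0.1708  0.165 ] [-1.5714e+00  1.0000e-04 -1.8720e+00] [-0.3  0.6 -5.1] 0.006746303973967389
[0.00106727 0.14298137 0.04080713]
```

View pics/w13.png

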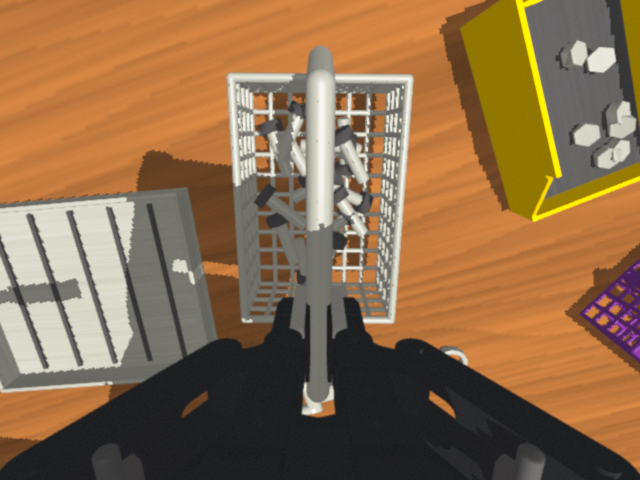

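View pics/c10.png

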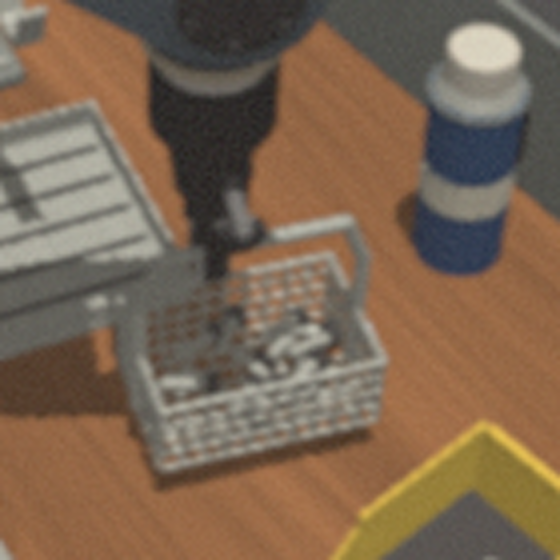

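Request:
{"api": "move_arm", "payload": {
  "increments": [
    [[0,0,0.02],[0,0,1],1],
    [[0,0,0.04],[0,0,2.5],1],
    [[0,0,0.06],[0,0,4.5],1],
    [[0,0,0.08],[-0.5,0.5,6.5],1],
    [[0,0,0.1],[-1,1.5,8.3],1],
    [[0,0,0.12],[-1.5,3,9.6],1],
    [[0,0,0.13],[-2,4.5,10],1],
    [[0,0,0.13],[-2.5,6,10],1]
  ]
}}

```text
t: 16.05
tcp_pos: [0.4609, -0.11, 0.2658]
tcp_rot: [-1.57, -0.0, -1.742]
wrist_force: [0.8, 0.6, -4.5]
opening: 0.0061
```

Request:
{"api": "move_arm", "payload": {
  "increments": [
    [[0,0,0],[0,1,0],1],
    [[0,0,0],[-0.3,2,0],1],
    [[0,0,0],[-0.5,3,0],1],
    [[0,0,0],[-0.8,4,0],1],
    [[0,0,0],[-1,4.8,0],1],
    [[0,0,0],[-1,5,0],1],
    [[0,0,0],[-1,5,0],1],
    [[0,0,0],[-1,5,0],1]
  ]
}}

```text
t: 16.85
tcp_pos: [0.4513, -0.0611, 0.2653]
tcp_rot: [-1.571, -0.0, -1.742]
wrist_force: [-0.4, 0.7, -4.7]
opening: 0.0063
```

```bash
python3 look.py wrist:w14 side:s14; python3 -c "
from h import *
crop('s14',220,150,400,330,4,'c11')"
```

```text
16.9 [ 0.4512 -0.0612  0.2653] [-1.5707e+00 -1.0000e-04 -1.7423e+00] [ 0.3  0.6 -5.1] 0.006604147626674449
```

View pics/w14.png

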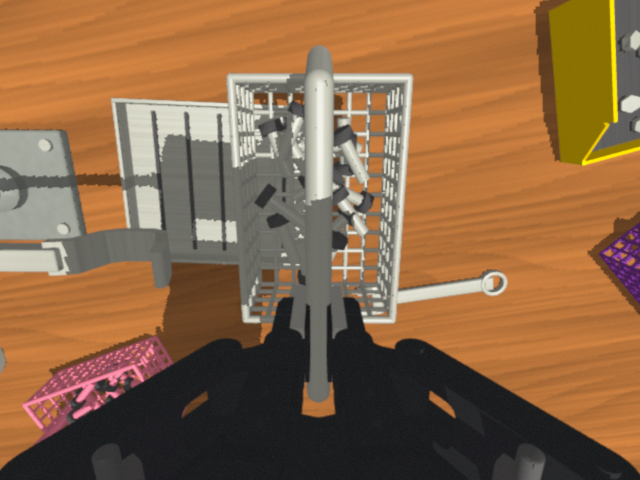

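View pics/c11.png

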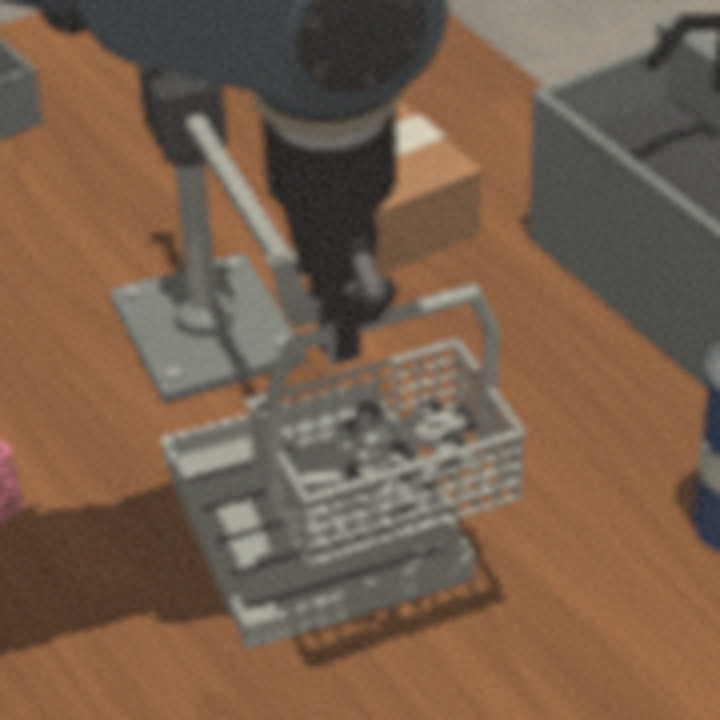

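```bash
python3 -c "
from h import *
crop('w14',40,200,200,320,5,'c12')"
```

```text
(no output)
```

View pics/c12.png

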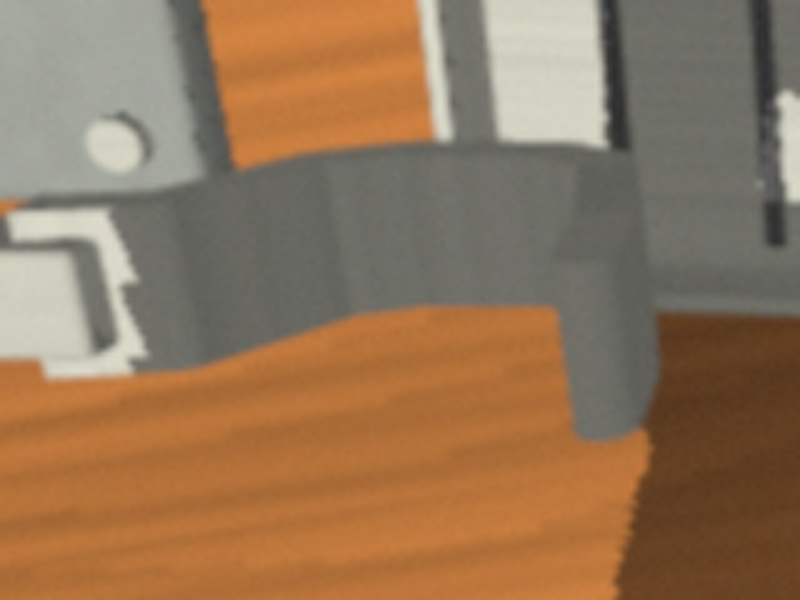

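Run:
```python
from h import *
d=load('w14');s=d['s'];g=lambda x,y:(40+x/5,200+y/5)
c=np.array([onz(d,*g(*p),.24,s) for p in[(560,262),(640,250),(640,430),(575,435)]]);m=c.mean(0);print(c.round(4),m)
ax=np.array([-.174,-.985]);print('seat',m[:2]-.026*ax, m[:2]-.028*ax)
for p in [(110,220),(150,365)]: print(onz(d,*g(*p),.229,s))
a=onz(d,320,68,.269,s);b=onz(d,319,400,.269,s);print('handle',(a+b)/2,np.linalg.norm(a-b),a,b)
```

```text
[[0.4856 0.0098 0.24  ]
 [0.4855 0.0023 0.24  ]
 [0.4681 0.0076 0.24  ]
 [0.4687 0.0138 0.24  ]] [0.47699017 0.00835065 0.24      ]
seat [0.48151417 0.03396065] [0.48186217 0.03593065]
[0.49429184 0.05777406 0.229     ]
[0.47909222 0.05967931 0.229     ]
handle [ 0.48064675 -0.06704209  0.269     ] 0.12956437175014876 [ 0.54447138 -0.07813927  0.269     ] [ 0.41682211 -0.0559449   0.269     ]
```

Request:
{"api": "move_arm", "payload": {
  "increments": [
    [[0,0,0],[0,1,0],1],
    [[0,0,0],[0,2.5,0],1],
    [[0,0,0],[0,4.5,0],1],
    [[0,0,0],[0,6.5,0],1],
    [[0,0,0],[0.1,8.5,0],1],
    [[0,0,0],[0.1,9.8,0],1],
    [[0,0,0],[0.1,10.3,0],1],
    [[0,0,0],[0.1,10.3,0],1]
  ]
}}

```text
t: 17.75
tcp_pos: [0.4521, 0.0425, 0.2653]
tcp_rot: [-1.571, -0.0, -1.741]
wrist_force: [0.2, -0.2, -4.9]
opening: 0.0065
```

```bash
python3 look.py wrist:w15 side:s15; python3 -c "
from h import *
crop('s15',220,130,400,310,4,'c13')"
```

```text
17.8 [0.4521 0.042  0.2653] [-1.5708e+00 -2.0000e-04 -1.7416e+00] [-0.5  0.7 -4.9] 0.006380424376799241
```

View pics/w15.png

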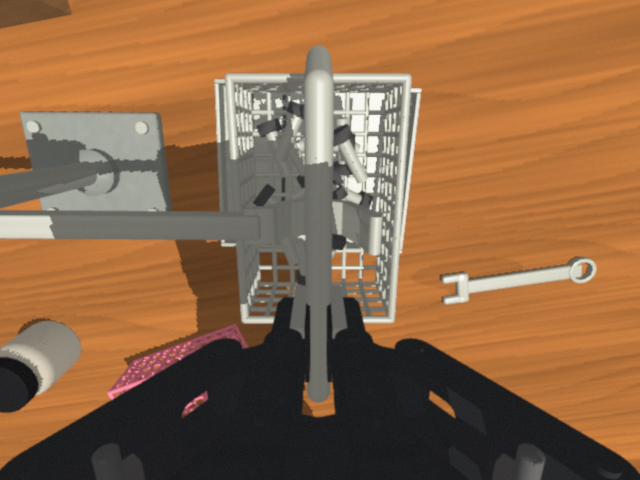

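View pics/c13.png

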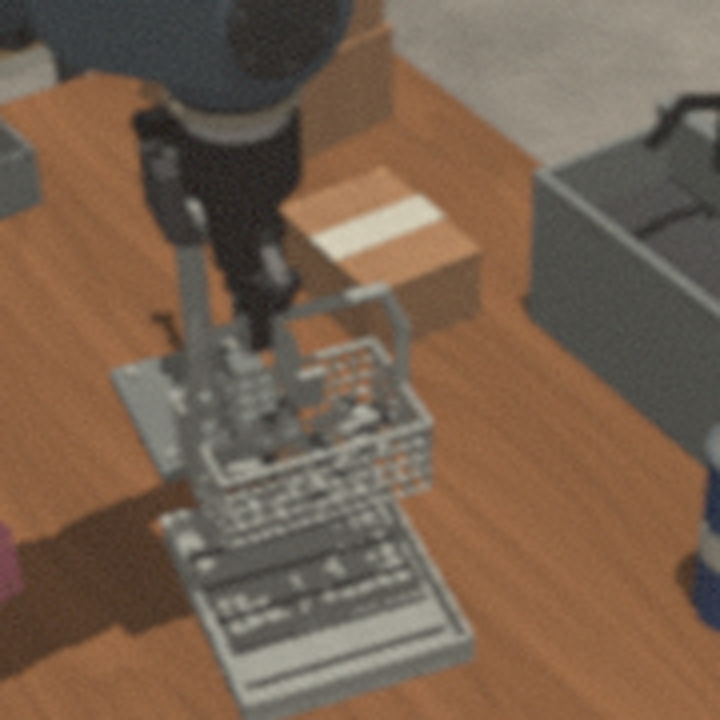

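Run:
```python
from h import *
d=load('w15');s=d['s']
print('tip inner',onz(d,370,235,.24,s),'outer',onz(d,382,235,.24,s),'inner end',onz(d,262,225,.229,s))
a=onz(d,320,68,.269,s);b=onz(d,319,400,.269,s);print('handle',(a+b)/2)
crop('w15',200,170,420,270,3,'c14')
```

```text
tip inner [0.47779869 0.01386224 0.24      ] outer [0.47688285 0.0085225  0.24      ] inner end [0.48792234 0.06318248 0.229     ]
handle [0.48148965 0.03652742 0.269     ]
```

View pics/c14.png

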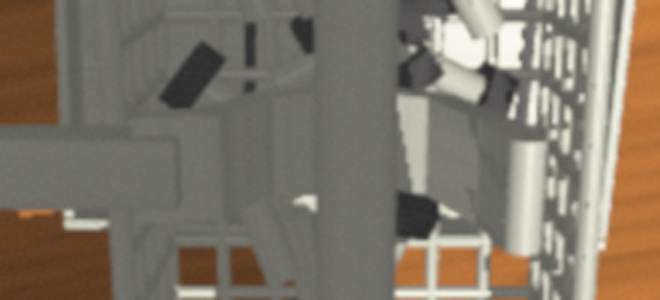

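Request:
{"api": "move_arm", "payload": {
  "increments": [
    [[0,0,0],[0,0,-0.6],1],
    [[0,0,0],[0,0,-1.4],1],
    [[0,0,0],[0,0,-2.2],1],
    [[0,0,0],[0,0,-3],1],
    [[0,0,0],[0,0,-3.8],1],
    [[0,0,0],[0,0,-4.4],1],
    [[0,0,0],[0,0,-4.8],1],
    [[0,0,0],[0,0,-5],1]
  ]
}}

```text
t: 18.65
tcp_pos: [0.4521, 0.0421, 0.2149]
tcp_rot: [-1.571, -0.0, -1.742]
wrist_force: [0.4, 0.2, -5.1]
opening: 0.0065
```

```bash
python3 look.py wrist:w16 side:s16; python3 -c "
from h import *
crop('s16',220,130,400,310,4,'c15')"
```

```text
18.7 [0.452  0.0422 0.2148] [-1.5712e+00 -1.0000e-04 -1.7419e+00] [ 0.1  0.  -5.7] 0.006563733415173867
```

View pics/w16.png

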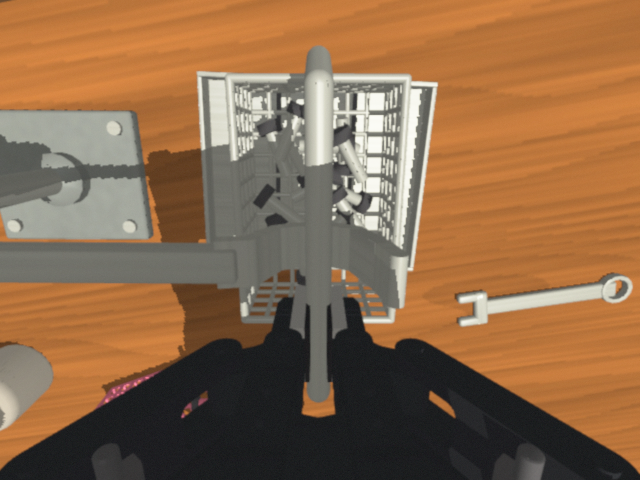

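View pics/c15.png

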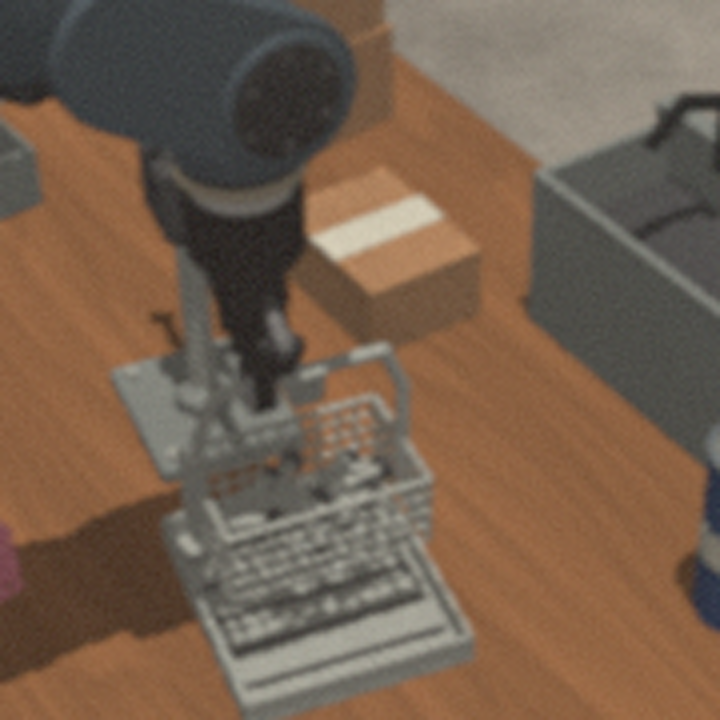

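Request:
{"api": "move_arm", "payload": {
  "increments": [
    [[0,0,0],[0,0,-0.1],1],
    [[0,0,0],[0,0,-0.2],1],
    [[0,0,0],[0,0,-0.3],1],
    [[0,0,0],[0,0,-0.4],1],
    [[0,0,0],[0,0,-0.5],1],
    [[0,0,0],[0,0,-0.6],1],
    [[0,0,0],[0,0,-0.7],1],
    [[0,0,0],[0,0,-0.7],1]
  ]
}}

```text
t: 19.55
tcp_pos: [0.4521, 0.0421, 0.2082]
tcp_rot: [-1.571, -0.0, -1.742]
wrist_force: [-0.8, -0.7, -5.1]
opening: 0.0062
```

Request:
{"api": "move_arm", "payload": {
  "increments": [
    [[0,0,0],[0,0,-0.05],1],
    [[0,0,0],[0,0,-0.1],1],
    [[0,0,0],[0,0,-0.15],1],
    [[0,0,0],[0,0,-0.2],1],
    [[0,0,0],[0,0,-0.2],1],
    [[0,0,0],[0,0,-0.2],1],
    [[0,0,0],[0,0,-0.2],1],
    [[0,0,0],[0,0,-0.2],1]
  ]
}}

```text
t: 20.35
tcp_pos: [0.4521, 0.0421, 0.2064]
tcp_rot: [-1.571, 0.0, -1.742]
wrist_force: [-1.6, 0.2, -3.0]
opening: 0.0064
```

Request:
{"api": "move_arm", "payload": {
  "increments": [
    [[0,0,0],[0,0,-0.03],1],
    [[0,0,0],[0,0,-0.06],1],
    [[0,0,0],[0,0,-0.08],1],
    [[0,0,0],[0,0,-0.1],1],
    [[0,0,0],[0,0,-0.1],1],
    [[0,0,0],[0,0,-0.1],1],
    [[0,0,0],[0,0,-0.1],1],
    [[0,0,0],[0,0,-0.1],1]
  ]
}}

```text
t: 21.15
tcp_pos: [0.4521, 0.0422, 0.2056]
tcp_rot: [-1.571, 0.0, -1.742]
wrist_force: [-4.8, 0.8, 4.9]
opening: 0.0064
```

```bash
python3 look.py side:s17 wrist:w17; python3 -c "
from h import *
crop('s17',220,130,400,310,4,'c16')
from cell import r
print(r.get_state()['torque'])"
```

```text
21.2 [0.4521 0.0422 0.2056] [-1.5706e+00  1.0000e-04 -1.7419e+00] [-5.6 -0.4  6.6] 0.006469994179777699
[0.10308908 0.68389986 0.00478046]
```

View pics/w17.png

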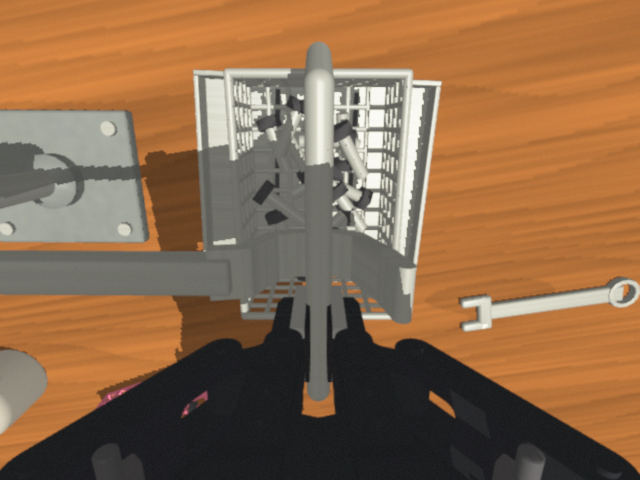

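View pics/c16.png

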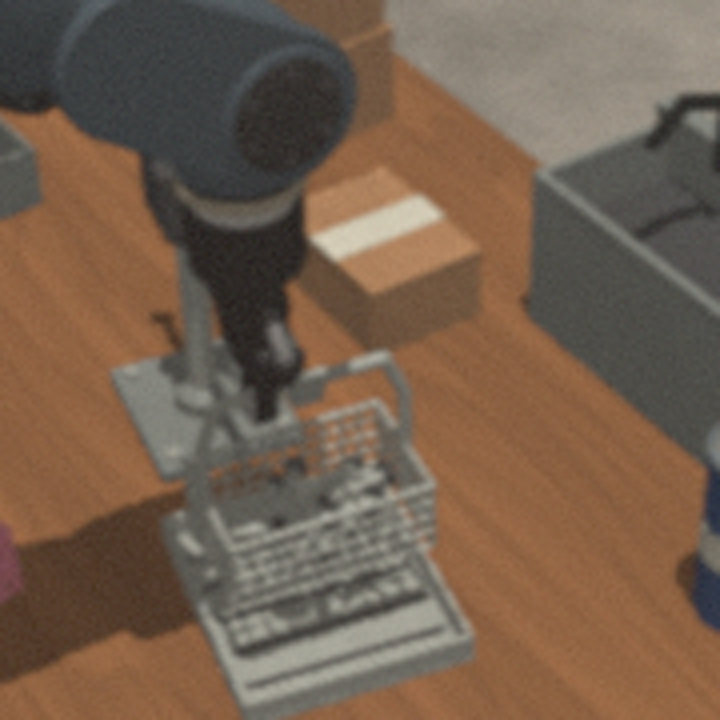

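Run:
```python
from h import *
d=load('w17');s=d['s']
a=onz(d,319,66,.210,s);b=onz(d,318,400,.210,s);print('handle',(a+b)/2,np.linalg.norm(a-b))
for u in (300,340):
  print(onz(d,u,232 if u<320 else 231,.206,s),onz(d,u,280,.206,s))
crop('w17',200,200,440,340,3,'c17')
```

```text
handle [0.48210437 0.03649102 0.21      ] 0.1294042019236023
[0.49184616 0.04181343 0.206     ] [0.47260055 0.04542585 0.206     ]
[0.48968918 0.02699032 0.206     ] [0.46994404 0.03001157 0.206     ]
```

View pics/c17.png

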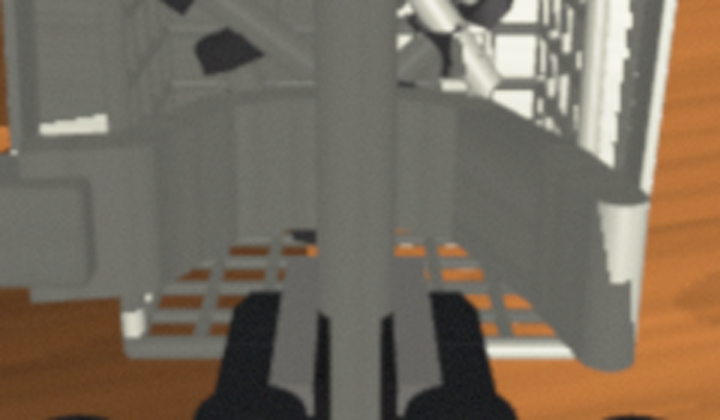

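Request:
{"api": "move_arm", "payload": {
  "increments": [
    [[0,0,0],[0,0,0.05],1],
    [[0,0,0],[0,0,0.05],0.9],
    [[0,0,0],[0,0,0.05],0.8],
    [[0,0,0],[0,0,0.05],0.7],
    [[0,0,0],[0,0,0.05],0.6],
    [[0,0,0],[0,0,0.05],0.5],
    [[0,0,0],[0,0,0.05],0.4],
    [[0,0,0],[0,0,0.05],0.3]
  ],
  "grip_force": 20
}}

```text
t: 22.05
tcp_pos: [0.4522, 0.0421, 0.2058]
tcp_rot: [-1.571, 0.0, -1.742]
wrist_force: [-0.3, -0.0, -0.0]
opening: 0.0298
```

```bash
python3 look.py side:s18 wrist:w18; python3 -c "
from h import *
crop('s18',220,130,400,310,4,'c18')"
```

```text
22.1 [0.4522 0.0421 0.2058] [-1.5706e+00  1.0000e-04 -1.7421e+00] [0.1 1.  0.2] 0.029742211486940114
```

View pics/w18.png

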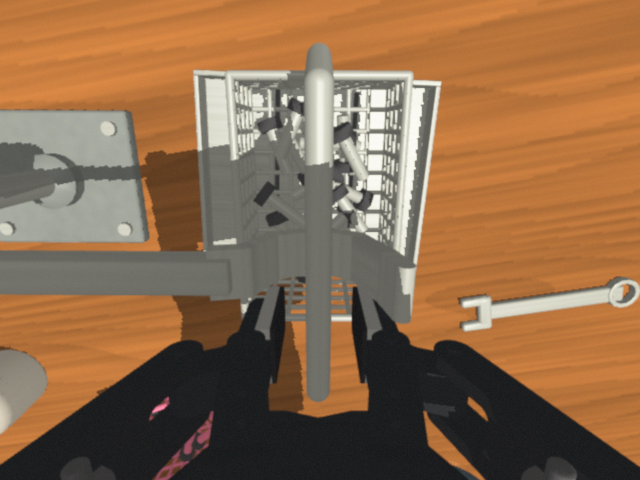

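View pics/c18.png

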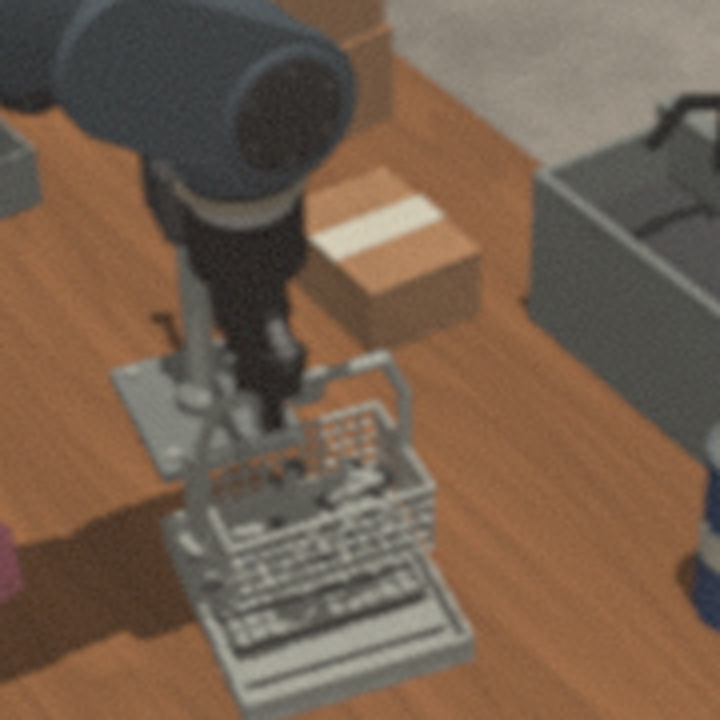

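The basket hangs free and level in the hook. I'll open a bit more and rise straight up.

Request:
{"api": "move_arm", "payload": {
  "increments": [
    [[0,0,0],[0,0,0],0.1],
    [[0,0,0],[0,0,0],0.1],
    [[0,0,0],[0,0,1],0.1],
    [[0,0,0],[0,0,3],0.1],
    [[0,0,0],[0,0,6],0.1],
    [[0,0,0],[0,0,10],0.1],
    [[0,0,0],[0,0,14],0.1],
    [[0,0,0],[0,0,16],0.1]
  ]
}}

```text
t: 22.95
tcp_pos: [0.4526, 0.0421, 0.37]
tcp_rot: [-1.566, 0.001, -1.742]
wrist_force: [1.2, 0.1, -0.2]
opening: 0.0381
```

Request:
{"api": "move_arm", "payload": {
  "increments": [
    [[0,0,0],[0,0,0],0.1],
    [[0,0,0],[-2,-2,0],0.1],
    [[0,0,0],[-4,-5,0],0.1],
    [[0,0,0],[-7,-9,0],0.1],
    [[0,0,0],[-9,-13,0],0.1],
    [[0,0,0],[-9,-17,0],0.1],
    [[0,0,0],[-9,-17,0],0.1],
    [[0,0,0],[-9,-17,0],0.1]
  ]
}}

```text
t: 23.75
tcp_pos: [0.3617, -0.1281, 0.3652]
tcp_rot: [-1.572, 0.001, -1.744]
wrist_force: [0.5, -0.0, -0.7]
opening: 0.0387
```

```bash
python3 look.py side:s19 top:t19 wrist:w19; python3 -c "
from h import *
crop('s19',220,130,400,310,4,'c19');crop('t19',150,190,350,300,4,'c20')"
```

```text
23.85 [ 0.3621 -0.1271  0.3654] [-1.5716e+00  5.0000e-04 -1.7414e+00] [-0.7  0.   0.1] 0.03831086023366196
```

View pics/c20.png

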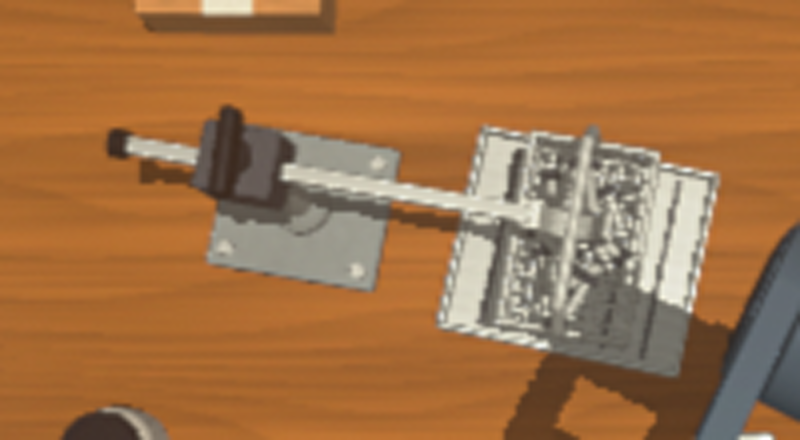

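View pics/c19.png

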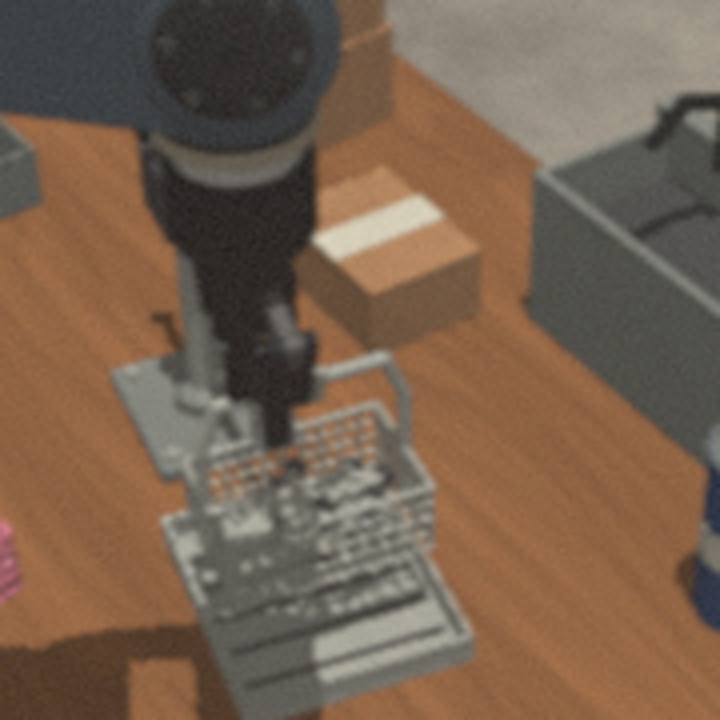

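View pics/t19.png

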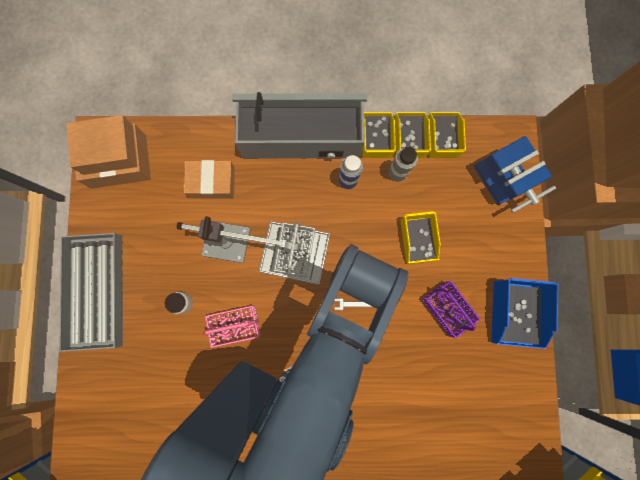

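The basket hangs level over the tray, the knob bar sits across the arm, and every bystander is where it started. The gripper is well clear, so I'll hand in.

```bash
python3 -c "
from cell import r
print(r.finish_job())"
```

```text
the job is handed in; nothing more can be done
None
```

The grey basket is hanging level in the hook over the drip tray, with the arm locked and the gripper clear. I handed the job in at about 24 s; no verdict was reported.

- **Hook arm:** I pinched the tip and drew the arm out about 95 mm. The hook seat measured within about 5 mm of the tray's middle.
- **Knob:** I turned it clockwise until the wrist torque jumped to 1.7 N m at the stop. The picture afterwards put the knob at about 1.57 rad. That is a little past its 1.50 stop, so I take it as measurement error.
- **Basket:** I gripped the handle about 30 mm off its middle so the fingers would clear the hook, lifted it level and lowered it until the hook took the weight. The handle's middle measured within about 2 mm of the seat just before release.
- **Last checks:** After release the wrist force read zero. The final top and side views showed the basket hanging level and the bystanders and look-alike baskets where they started. No check failed.

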